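Lock the bayonet plug into the vacuum test port and hold it

TASK

Take the bayonet plug (the one with the straight bar handle) out of the rack and put its foot into the slotted mouth of the test port. Push it all the way down against the spring, then turn it a quarter turn clockwise (seen from above) against the spring, and finish while still gripping it there, pressed down and turned, so the leak check can run: do not let go. Leave the other two plugs in the rack and leave everything else on the bench where it is.

Things in the scene. Friction and masses are not known exactly. Their poses are not given: they have to be found in the camera images.
- plug: Bayonet plug, bare metal, about 160 g, 58.5 mm tall. Origin: centre of its foot's underside; z up; x along foot bar and handle (parallel; half a turn is the same). Upward: foot cross-bar 40 (x) by 7 (y) by 6 mm, shaft 24 mm across to z = 18.5, flange 52 mm across to 23.5, handle to 58.5. Starts hanging by its flange in a rack hole (any of three), foot 11.5 mm above the bench, any yaw.
- plug_grip (a point): Middle of the plug's straight bar handle, 41 mm above the plug's underside; axes as the plug's. The handle is flat-sided, 44 (x) by 14 (y) by 35 mm tall (23.5 to 58.5 mm above the underside), to be gripped across its 14 mm.
- port: Test port, fixed to the bench: a metal cup 70 mm across on a bolted flange 116 mm across, 8 mm thick, with a brass nipple on its +y side. Origin: centre of its underside; z up; x along the keyhole's long direction. Its mouth is a 6 mm thick rim, top at z = 52, with a round bore 29 mm across and, through it, a slot 45 (x) by 12 (y) mm. Under the rim the foot bar has free room to turn.
- port_mouth (a point): Centre of the port's keyhole, on the rim's top face, 52 mm above the bench; axes as the port's.
- port_push (a joint): How far the spring core in the port is pushed down, m: 0 at rest, 0.010 at its stop. The plug's underside meets it 45 mm above the bench at 0 and is 35 mm above the bench at the stop (flange then 1.5 mm above the rim). Spring: 6 N at first, 11 N at the stop. The foot bar clears the rim and can turn only when pushed over 5 mm; 8 to 10 mm turns freely.
- port_turn (a joint): How far the core is turned, rad: 0 at rest, grows clockwise seen from above, stop at 1.5. The foot bar drops into the core's channel, 10.5 mm wide and 4 mm deep (along the port's x at rest), and drives it, with about 0.15 rad of play. Its spring turns back with 0.05 Nm at first, 0.17 Nm at the stop.
- rack: The fixed black parking rack, 85 (x) by 290 (y) by 30 mm; origin centre of its underside. Three through holes 44 mm across in a row at y = -95, 0 and +95 mm hold the three plugs.
- round_plug: Another plug, with a round knob 38 mm across on top and a plain round foot, 51.5 mm tall; origin centre of its underside. Parked in a rack hole; stays there.
- star_plug: Another plug, with a three-armed star handle about 45 mm across and a plain round foot, 48.5 mm tall; origin centre of its underside. Parked in a rack hole; stays there.
- wafer_box: Flat wafer box, 110 by 110 by 22 mm, lying on the far part of the bench; origin centre of its underside. Leave it.
- wafer_box2: A second wafer box of the same size. Leave it.
- solvent_bottle: Amber bottle, 56 mm across, 110 mm tall, far part of the bench; origin centre of its underside. Leave it.
- tape_roll: Roll of tape, 90 mm across, 19 mm tall, lying flat on the near part of the bench; origin centre of its underside. Leave it.
- driver: Screwdriver 170 mm long, lying on the near part of the bench. Leave it.
- dish: Shallow glass dish, 90 mm across, 18 mm tall, far part of the bench; origin centre of its underside. Leave it.
There are look-alikes about, which are no part of the job. What is shaped like the plug but purple is not meant.

How it is judged:
By the outcome, as a careful person would: the job done as asked, in the order asked, and still so for the second after the job is handed in, while the arm keeps its last pose, push and grip.
It also fails if it takes over 45 s, if anything falls off the work surface, if the arm or the gripper's body presses on something with over 40 N, if the wrist force passes 120 N, or if a joint passes its speed limit or range.

ROBOT

A 6-joint arm with a two-finger parallel gripper is mounted at the origin on the work surface. World frame = base frame: x ahead of the robot, y to its left, z up, the work surface at z = 0. Lengths are in m, angles in rad, forces in N, time in s.
With the tool pointing down it reaches from about 0.35 to 0.975 m from the base axis. Payload 4.9 kg.
Tool frame: the origin (TCP) lies on the centre line of the jaws, within the pads' length; the fingertips stand ctrl.tcp_to_tips ahead of it and the grasp point (between the pads) lies 3 mm ahead of it (ctrl.tcp_to_tips is the distance from the TCP to the fingertips, in m); z points along the fingers, y is the direction in which the jaws open and shut (so a half turn about z gives the same grasp; the last joint's range is limited). The gripper opens to 85 mm and grips with 20 to 120 N. Pads are 22 mm wide; open, the fingers measure 114 mm over their backs; the gripper's body (76 mm by 85 mm) begins 54 mm behind the grasp point. The pads swing forward as they close: fully open they stand 13 mm farther back than shut.
Start: joints at [1.209, 0.053, 1.613, -0, 1.476, -0.119], TCP at [0.15, 0.607, 0.253] pointing down, gripper open.
Joint ranges: [-3.01, 3.01], [-1.01, 2.22], [0.06, 2.58], [-1.02, 4.17], [0.09, 2.62], [-3.14, 3.14]. Speed limits (rad/s): [2.57, 2.57, 3.14, 3.14, 3.14, 3.14].

INTERFACE

Orientations are given as a rotation vector (axis times angle).
In Python, from station import ctrl, vision gives the robot as it stands.
- The arm moves only by the tool jog_arm, never from a script. Its argument "deltas" is a list of rows, each a list of 7 numbers: the turn, a rotation vector about the tool's x, y, z in rad, then the shift along the tool's x, y, z in cm, then the opening, from 0 (shut) to 1 (fully open). A call has 1 to 12 rows; each row shifts and turns the commanded pose from where the row before left it, along the tool's axes as they then stand; what a row does not reach is not made up. A row lasts 1/12 s, in which the tool goes at most 41.7 mm and 7.16 degrees, less where a joint would pass 70% of its speed; a pose out of reach is approached as far as the arm can. A call with a gripper value outside its range is refused whole. The fingers move at their own pace and stop on an object; "grip_force" is the grip in N (left out, the last holds). Time passes only in rows, so rows that do not move let the fingers close. It gives the time, the measured TCP pose, the force and the opening at its end, in the units of the state.
- ctrl.get_obs(): the state, without advancing time (a new reading comes with each control period).
- vision.get_image(name): name is "scene" or "top"; returns (picture, depth): 384x512x3 uint8, red, green, blue; 384x512 float32, m along the optical axis (not along the pixel's ray), 0 where there is no reading.
- vision.calibration(name): a dict with "fx", "fy", "cx", "cy" (pixels), "rvec" (rotation vector, rad) and "tvec" (3), from world to camera coordinates, as OpenCV has them. Camera axes: x right, y down, z forward; pixel columns grow to the right and rows downward; lengths in m; the calibration is good to about 2 mm. A picture is of the moment at which its call begins. calibration takes no time and is no camera call.
- ctrl.finish_job(): hands the job in, once; it reports no verdict.
The state is a dict: "t": time; "q": joint angles; "dq": joint speeds; "effort": joint torques, N m; "tool_pos": TCP position; "tool_rot": TCP orientation; "contact_force": force on the tool from outside, world axes, zero at the start; "wrist_torque": the same for the moment, N m; "opening": finger opening in m.
Only numpy, scipy, OpenCV 4.12 (cv2) and the standard library are available. Lean on these libraries where they do the work, as an engineer would, in place of code of your own. Each camera call takes 0.05 s, during which the arm holds its last target. There are 200 camera calls.

## Working session

There is one attempt and no reset: what is moved stays moved. The work goes in short steps, Python scripts to look and compute and a tool call to move; the robot and the scene stay as the last step left them, time stands still between calls to the robot, and variables do not carry over. Pictures are saved under pics/ and viewed, about 8 in all and at most 12, crops included, and the job is handed in when it is done.

Besides the shell and the picture viewer there is one more tool, called after "Emit:" in YAML: its name, and indented under it one key for each argument. jog_arm: Moves the arm, as the interface text tells. Its arguments: {"type":"object","properties":{"deltas":{"type":"array"},"grip_force":{"type":"number"}},"required":["deltas"]}

```bash
ls; mkdir -p pics
cat > h.py <<'E'
import numpy as np,cv2
from station import ctrl,vision
def grab(n):
    im,d=vision.get_image(n); np.savez(f'{n}.npz',im=im,d=d); return im,d
def cal(n):
    c=vision.calibration(n); R=cv2.Rodrigues(np.array(c['rvec'],float))[0]; return c,R,np.array(c['tvec'],float).ravel()
def ray(n,uv,z):
    c,R,t=cal(n); uv=np.atleast_2d(uv).astype(float)
    d=np.c_[(uv[:,0]-c['cx'])/c['fx'],(uv[:,1]-c['cy'])/c['fy'],np.ones(len(uv))]@R
    o=-R.T@t; return o+d*((z-o[2])/d[:,2])[:,None]
def cloud(n,d):
    c,R,t=cal(n); v,u=np.indices(d.shape)
    p=np.stack([(u-c['cx'])/c['fx']*d,(v-c['cy'])/c['fy']*d,d],-1); return (p-t)@R
def proj(n,P):
    c,R,t=cal(n); p=np.atleast_2d(P)@R.T+t; return np.c_[p[:,0]/p[:,2]*c['fx']+c['cx'],p[:,1]/p[:,2]*c['fy']+c['cy']]
E
python3 - <<'E'
from h import *
for n in('top','scene'):
    im,d=grab(n); cv2.imwrite(f'pics/{n}0.png',cv2.resize(im[...,::-1],(800,600)))
    c,R,t=cal(n); print(n,c,-R.T@t)
print(ctrl.get_obs(),ctrl.tcp_to_tips)
E
```

```text
pics
top {'fx': 390.43178396780706, 'fy': 390.43178396780706, 'cx': 256.3723128164526, 'cy': 188.17059260408686, 'rvec': array([ 2.14198878, -2.1261723 ,  0.17482469]), 'tvec': array([-0.00416614,  0.57496386,  0.84267441])} [ 0.42825938 -0.00229469  0.92589934]
scene {'fx': 367.06850131540773, 'fy': 367.06850131540773, 'cx': 257.4725766473123, 'cy': 185.77554742815227, 'rvec': array([ 2.13162361,  1.60352517, -0.43713269]), 'tvec': array([-0.16457933, -0.43756548,  1.28162499])} [ 1.04032519 -0.13966592  0.87139512]
{'t': 0.1, 'q': array([ 1.20899005e+00,  5.32889373e-02,  1.61419134e+00, -5.29774233e-07,
        1.47596086e+00, -1.18992521e-01]), 'dq': array([ 0.00127855, -0.00163927, -0.00316971, -0.00344079,  0.00048101,
       -0.00064733]), 'effort': array([-3.44365499e-04, -3.94903672e+01, -3.71363246e+01, -9.74959198e-05,
        3.89274748e-03, -2.84327075e-05]), 'tool_pos': array([0.15007904, 0.60617053, 0.25216639]), 'tool_rot': array([-3.80421195e-01, -3.11803052e+00,  2.81989479e-03]), 'contact_force': array([-0.26758253, -0.95155319, -0.14412645]), 'wrist_torque': array([ 9.96778688e-05, -3.33054029e-02,  3.24462907e-02]), 'opening': 0.08522782103383753} 0.022
```

View pics/top0.png

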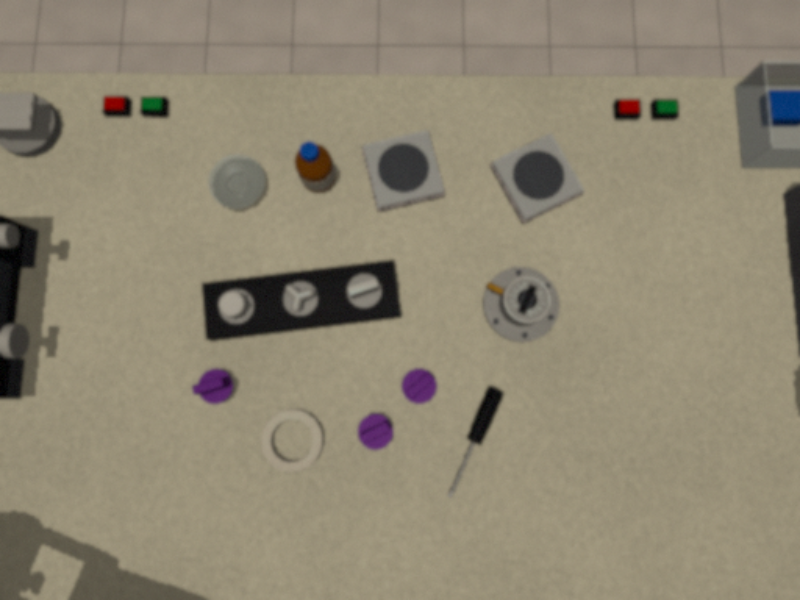

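View pics/scene0.png

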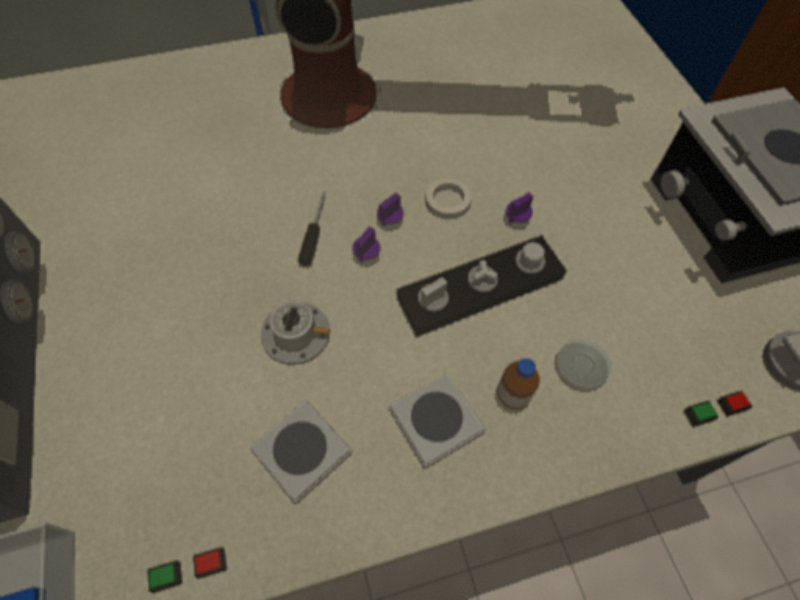

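The top view shows the rack with the round, star and bar plugs; the bar plug is at about (365,291) and the port at (527,298), with its nipple toward (495,288). I'll measure from close crops.

Run:
```python
from h import *
T=np.load('top.npz');S=np.load('scene.npz')
a=T['im'][165:208,212:255];b=T['im'][165:222,305:362]
s=S['im'][172:202,262:292]; p=S['im'][187:235,164:212]
f=lambda x:cv2.convertScaleAbs(cv2.resize(x[...,::-1],(390,290) if 0 else (300,300),interpolation=cv2.INTER_CUBIC),alpha=1.3)
cv2.imwrite('pics/crops.png',np.vstack([np.hstack([f(a),f(b)]),np.hstack([f(s),f(p)])]))
P=cloud('top',T['d']); PS=cloud('scene',S['d'])
for n,Q in(('top',P),('scene',PS)):
    for nm,zlo,zhi,box in(('handle',.062,.08,(.3,.6,-.1,.1)),('rim',.046,.058,(.3,.6,-.3,-.1)),('rack',.024,.034,(.3,.6,-.1,.3)),('portflange',.005,.012,(.3,.6,-.3,-.1))):
        m=(Q[...,2]>zlo)&(Q[...,2]<zhi)&(Q[...,0]>box[0])&(Q[...,0]<box[1])&(Q[...,1]>box[2])&(Q[...,1]<box[3])
        if m.sum()<5: print(n,nm,m.sum());continue
        q=Q[m]; r=cv2.minAreaRect((q[:,:2]*1000).astype(np.float32)); print(n,nm,m.sum(),q.mean(0).round(4),r)
g=T['im'].max(2); 
m=((g<45)).astype(np.uint8); m[:160]=0;m[225:]=0;m[:,:120]=0;m[:,265:]=0
c=max(cv2.findContours(m,0,2)[0],key=cv2.contourArea); h=cv2.convexHull(c)[:,0]
w=ray('top',h,.03); print('rack',cv2.minAreaRect((w[:,:2]*1000).astype(np.float32)))
```

```text
top handle 127 [0.5805 0.054  0.0689] ((513.5173950195312, 25.47348403930664), (163.72976684570312, 43.030731201171875), 23.0314884185791)
top rim 617 [ 0.5673 -0.1826  0.0512] ((567.008544921875, -182.6799774169922), (68.56634521484375, 64.9103012084961), 88.16616821289062)
top rack 3169 [0.5507 0.1568 0.0294] ((476.7910461425781, 123.91568756103516), (348.4136962890625, 246.22447204589844), 89.95967864990234)
top portflange 693 [ 0.545  -0.1787  0.0079] ((470.9700927734375, -179.25997924804688), (155.89247131347656, 257.68292236328125), 89.78471374511719)
scene handle 107 [0.5735 0.0496 0.0689] ((490.0037841796875, 11.277137756347656), (214.08509826660156, 103.13768768310547), 7.844008445739746)
scene rim 490 [ 0.5685 -0.1828  0.052 ] ((567.6502075195312, -183.24636840820312), (66.44861602783203, 67.79920959472656), 10.623002052307129)
scene rack 1860 [0.5459 0.1499 0.0303] ((468.67071533203125, 122.91908264160156), (266.8068542480469, 346.0067443847656), 1.169474720954895)
scene portflange 389 [ 0.5545 -0.1879  0.0087] ((454.7586364746094, -200.9872589111328), (190.81396484375, 291.0852355957031), 89.051025390625)
rack ((568.322998046875, 148.63815307617188), (82.16545867919922, 283.8117370605469), 7.5074052810668945)
```

View pics/crops.png

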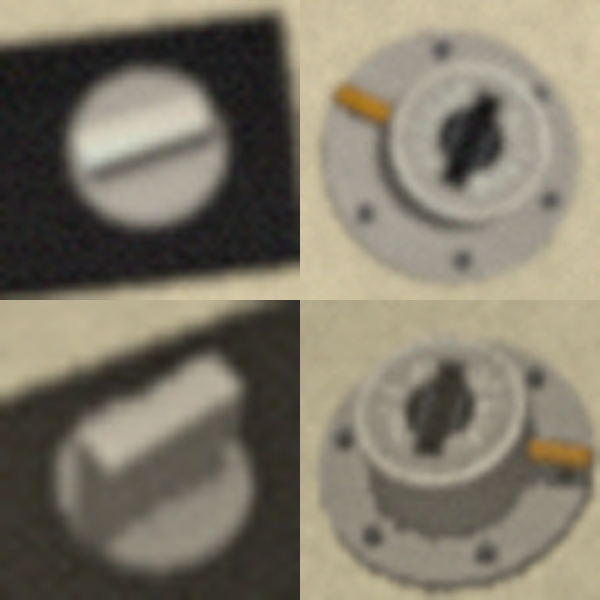

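The crops show the plain bar handle in the rack hole, clearly turned from the rack's axis, and the dark keyhole with its slot roughly perpendicular to the nipple. Next I'll fit both.

```bash
cat > m.py <<'E'
from h import *
def pca(q):
    c=q.mean(0);w,V=np.linalg.eigh(np.cov((q-c).T)); return np.degrees(np.arctan2(V[1,1],V[0,1]))%180,np.sqrt(w)
def rim(T):
    out=[]
    for n in('top','scene'):
        im,d=T[n]; Q=cloud(n,d)
        v,u=np.indices(d.shape); W=ray(n,np.c_[u.ravel(),v.ravel()],.052)[:,:2].reshape(*d.shape,2)
        r=np.hypot(W[...,0]-.567,W[...,1]+.183); g=im.max(2)
        inn=r<.027; th=(np.percentile(g[inn],5)+np.percentile(g[inn],85))/2
        m=(inn&(g<th)).astype(np.uint8)
        c=max(cv2.findContours(m,0,1)[0],key=cv2.contourArea)[:,0]
        w=ray(n,c,.052)[:,:2]*1000; k=W[m>0]*1000
        mr=(Q[...,2]>.049)&(Q[...,2]<.055)&(r<.045); z=Q[mr]
        rr=cv2.minEnclosingCircle((z[:,:2]*1000).astype(np.float32))
        print(n,'key',th,k.mean(0).round(1),pca(k),cv2.minAreaRect(w.astype(np.float32)),'rim',rr,np.median(z[:,2]))
        hsv=cv2.cvtColor(im,cv2.COLOR_RGB2HSV); b=(hsv[...,1]>140)&(r<.09)&(hsv[...,0]<25)&(hsv[...,0]>8)
        W2=ray(n,np.c_[u[b],v[b]],.025)[:,:2]*1000; print('  nipple',W2.mean(0),len(W2))
def handle(T,c0,zt):
    for n in('top','scene'):
        im,d=T[n]; Q=cloud(n,d)
        m=(abs(Q[...,2]-zt)<.004)&(np.hypot(Q[...,0]-c0[0],Q[...,1]-c0[1])<.035)
        q=Q[m]; print(n,'handle',m.sum(),(q.mean(0)*1000).round(1),pca(q[:,:2]),cv2.minAreaRect((q[:,:2]*1000).astype(np.float32)))
        m2=(abs(Q[...,2]-(zt-.035))<.003)&(np.hypot(Q[...,0]-c0[0],Q[...,1]-c0[1])<.04)
        # bright mask circle (flange) at its height
E
python3 - <<'E'
from m import *
T={n:(lambda z:(z['im'],z['d']))(np.load(n+'.npz')) for n in('top','scene')}
rim(T); w=ray('top',[[233.6,186]],.07)[0]; print(w); handle(T,w,.07)
# flange disc via bright mask in top
im,d=T['top'];v,u=np.indices(d.shape);W=ray('top',np.c_[u.ravel(),v.ravel()],.035)[:,:2].reshape(*d.shape,2)
m=(np.hypot(W[...,0]-w[0],W[...,1]-w[1])<.042)&(im.max(2)>75); m=m.astype(np.uint8)
c=max(cv2.findContours(m,0,1)[0],key=cv2.contourArea)
print(cv2.minEnclosingCircle((ray('top',c[:,0],.035)[:,:2]*1000).astype(np.float32)),cv2.fitEllipse((ray('top',c[:,0],.035)[:,:2]*1000).astype(np.float32)))
R=cv2.Rodrigues(ctrl.get_obs()['tool_rot'])[0];print(R.round(3))
E
```

```text
top key 78.45 [ 568.7 -182.7] (np.float64(154.71123137461473), array([ 5.92857726, 10.40697632])) ((568.0576782226562, -182.609375), (22.666400909423828, 39.58177185058594), 88.3622817993164) rim ((568.2366333007812, -183.0257568359375), 34.70720672607422) 0.051521013915618294
  nipple [ 588.83822602 -141.09900258] 30
scene key 81.5 [ 568.3 -183.4] (np.float64(152.30162760441863), array([ 6.43381715, 10.60160197])) ((568.1917724609375, -182.731689453125), (25.18131446838379, 40.35101318359375), 79.90880584716797) rim ((567.2321166992188, -182.7259521484375), 35.3504524230957) 0.052607500865809995
  nipple [ 586.69480427 -141.46973949] 23
[0.57578007 0.05073479 0.07      ]
top handle 119 [581.8  54.6  69.2] (np.float64(109.63766796214193), array([0.00397108, 0.01246732])) ((581.8663330078125, 54.517578125), (13.515058517456055, 42.98414611816406), 19.525970458984375)
scene handle 85 [582.8  54.4  70.3] (np.float64(108.44188957198389), array([0.00404766, 0.01279316])) ((582.0792236328125, 55.210853576660156), (13.954601287841797, 44.07248306274414), 17.565736770629883)
((582.6488647460938, 55.2405891418457), 26.561588287353516) ((582.6324462890625, 55.35812759399414), (49.97910690307617, 51.523948669433594), 114.87108612060547)
[[-0.971  0.24  -0.001]
 [ 0.24   0.971 -0.002]
 [ 0.    -0.002 -1.   ]]
```

Emit:
jog_arm:
  deltas:
    - [0,0,0,-2.5,-2,0,0.5]
    - [0,0,0,-3,-2.35,0,0.5]
    - [0,0,0,-3,-2.35,0,0.5]
    - [0,0,0,-3,-2.35,0,0.5]
    - [0,0,0,-3,-2.35,0,0.5]
    - [0,0,0,-3,-2.35,0,0.5]
    - [0,0,0,-3,-2.35,0,0.5]
    - [0,0,0,-3,-2.35,0,0.5]
    - [0,0,0,-3,-2.35,0,0.5]
    - [0,0,0,-3,-2.35,0,0.5]
    - [0,0,0,-3,-2.35,0,0.5]
    - [0,0,0,-3,-2.35,0,0.5]

```text
t: 1.1
tool_pos: [0.4284, 0.2492, 0.2529]
tool_rot: [-0.38, -3.118, 0.0]
contact_force: [0.5, 0.4, 0.2]
opening: 0.0429
```

Emit:
jog_arm:
  deltas:
    - [0,0,0,-3,-2.35,0,0.5]
    - [0,0,0,-3,-2.35,0,0.5]
    - [0,0,0.1,-3,-2.35,0,0.5]
    - [0,0,0.1,0,0,0,0.5]
    - [0,0,0.1,0,0,0,0.5]
    - [0,0,0.1,0,0,0,0.5]
    - [0,0,0.1,0,0,0,0.5]
    - [0,0,0.1,0,0,0,0.5]
    - [0,0,0.1,0,0,0,0.5]
    - [0,0,0.1,0,0,0,0.5]
    - [0,0,0.1,0,0,0,0.5]
    - [0,0,0.1,0,0,0,0.5]

```text
t: 2.1
tool_pos: [0.498, 0.1608, 0.2527]
tool_rot: [-1.835, -2.549, 0.001]
contact_force: [0.2, -0.6, -0.4]
opening: 0.0426
```

```bash
cat > d.py <<'E'
import sys
from h import *
def delta(x,y,z,yaw):
    o=ctrl.get_obs(); R=cv2.Rodrigues(o['tool_rot'])[0]; p=o['tool_pos']
    a=np.radians(yaw); X=np.array([np.cos(a),np.sin(a),0]); Z=np.array([0,0,-1.]); G=np.c_[X,np.cross(Z,X),Z]
    print('t',o['t'],'q',o['q'].round(3),'p',p.round(4),'yaw',np.degrees(np.arctan2(R[1,0],R[0,0])).round(2),'tilt',R[:2,2].round(4),'F',o['contact_force'].round(1),'M',o['wrist_torque'].round(2),'open',round(o['opening'],4))
    print('shift cm',(R.T@(np.array([x,y,z])-p)*100).round(2),'rotvec',cv2.Rodrigues(R.T@G)[0].ravel().round(4))
delta(*map(float,sys.argv[1:]))
E
python3 d.py .5824 .055 .13 109
```

```text
t 2.1 q [ 0.17  -0.192  1.847  0.     1.488 -0.153] p [0.498  0.1608 0.2527] yaw 108.51 tilt [-0.0011 -0.0002] F [ 0.2 -0.6 -0.4] M [ 0.02 -0.03  0.02] open 0.0426
shift cm [-12.72   4.66  12.26] rotvec [-0.0011 -0.0002 -0.0086]
```

Emit:
jog_arm:
  deltas:
    - [0,0,-0.009,-2.5,0.9,0,0.5]
    - [0,0,0,-2.6,0.9,0,0.5]
    - [0,0,0,-2.6,0.9,1,0.5]
    - [0,0,0,-2.6,0.9,2,0.5]
    - [0,0,0,-2.4,0.9,3,0.5]
    - [0,0,0,0,0.1,3,0.5]
    - [0,0,0,0,0,2.3,0.5]
    - [0,0,0,0,0,1,0.5]
    - [0,0,0,0,0,0,0.5]
    - [0,0,0,0,0,0,0.5]

```text
t: 2.93
tool_pos: [0.5834, 0.0563, 0.1304]
tool_rot: [-1.817, -2.562, 0.0]
contact_force: [0.4, -0.7, 0.5]
opening: 0.043
```

```bash
python3 d.py .5824 .055 .062 109
python3 - <<'E'
from m import *
T={n:grab(n) for n in('top','scene')}
im=T['scene'][0];d=T['scene'][1]
handle(T,(.5824,.055),.07)
cv2.imwrite('pics/s1.png',cv2.resize(im[110:230,200:360][...,::-1],(800,600),interpolation=cv2.INTER_CUBIC))
E
```

```text
t 2.9333 q [-0.031  0.068  1.81   0.     1.264 -0.368] p [0.5834 0.0563 0.1304] yaw 109.33 tilt [-0.0005  0.    ] F [ 0.4 -0.7  0.5] M [ 0.02 -0.01  0.01] open 0.043
shift cm [-0.09 -0.13  6.84] rotvec [-0.0005 -0.0002  0.0057]
top handle 6 [581.3  47.4  68.6] (np.float64(111.12530138239624), array([0.00248447, 0.02147985])) ((578.8170166015625, 53.30637741088867), (5.956954002380371, 42.99921417236328), 22.06641387939453)
scene handle 67 [583.6  50.8  70.2] (np.float64(111.90603200538021), array([0.00440898, 0.01031601])) ((583.4202880859375, 51.40717697143555), (14.863478660583496, 37.235713958740234), 14.434054374694824)
```

View pics/s1.png

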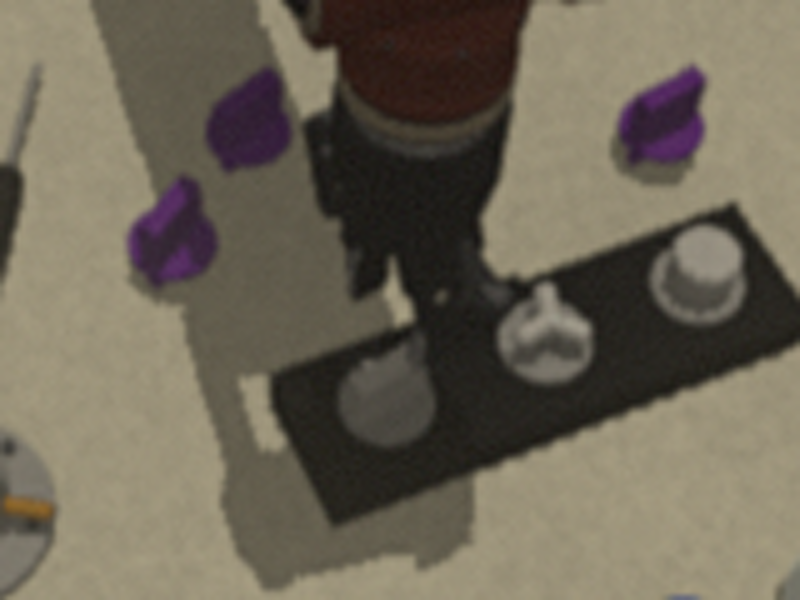

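The fingers hang just above the bar handle (about (410,360)), clear of the star plug. I'll go down and grip.

Emit:
jog_arm:
  deltas:
    - [0,0,0.005,-0.1,-0.1,1,0.5]
    - [0,0,0,0,0,1.5,0.5]
    - [0,0,0,0,0,1.5,0.5]
    - [0,0,0,0,0,1.5,0.5]
    - [0,0,0,0,0,0.8,0.5]
    - [0,0,0,0,0,0.4,0.5]
    - [0,0,0,0,0,0,0.3]
    - [0,0,0,0,0,0,0.2]
    - [0,0,0,0,0,0,0.1]
    - [0,0,0,0,0,0,0]
    - [0,0,0,0,0,0,0]
    - [0,0,0,0,0,0,0]
  grip_force: 60

```text
t: 4.03
tool_pos: [0.5838, 0.0548, 0.0645]
tool_rot: [1.823, 2.556, 0.002]
contact_force: [0.3, 1.1, 3.0]
opening: 0.0131
```

```bash
python3 d.py .5824 .055 .062 109
```

```text
t 4.0333 q [-0.033  0.151  1.843  0.     1.146 -0.365] p [0.5838 0.0548 0.0645] yaw 109.02 tilt [ 0.0022 -0.    ] F [0.3 1.1 3. ] M [0.02 0.05 0.02] open 0.0131
shift cm [ 0.06 -0.13  0.25] rotvec [0.002  0.0007 0.0003]
```

Emit:
jog_arm:
  deltas:
    - [0,0,0,0,0,-0.3,0]
    - [0,0,0,0,0,-0.6,0]
    - [0,0,0,0,0,-1,0]
    - [0,0,0,0,0,-1.2,0]
    - [0,0,0,0,0,-1.2,0]
    - [0,0,0,0,0,-1.2,0]
    - [0,0,0,0,0,-1.2,0]
    - [0,0,0,0,0,-1,0]
    - [0,0,0,0,0,-0.6,0]
    - [0,0,0,0,0,0,0]
    - [0,0,0,0,0,0,0]

```text
t: 4.95
tool_pos: [0.583, 0.0548, 0.1467]
tool_rot: [1.824, 2.558, 0.001]
contact_force: [-0.7, -0.3, -1.0]
opening: 0.0127
```

```bash
python3 d.py .568 -.183 .15 154
python3 - <<'E'
from m import *
im,d=grab('scene');print(proj('scene',[.582,.055,.1]))
cv2.imwrite('pics/s2.png',cv2.resize(im[90:210,200:360][...,::-1],(800,600),interpolation=cv2.INTER_CUBIC))
E
```

```text
t 4.95 q [-0.033  0.048  1.801 -0.     1.292 -0.365] p [0.583  0.0548 0.1467] yaw 109.02 tilt [ 0.0006 -0.    ] F [-0.7 -0.3 -1. ] M [0.01 0.03 0.03] open 0.0127
shift cm [-21.99  -9.17  -0.33] rotvec [ 4.00e-04  4.00e-04 -7.85e-01]
[[278.24233288 176.39110917]]
```

View pics/s2.png

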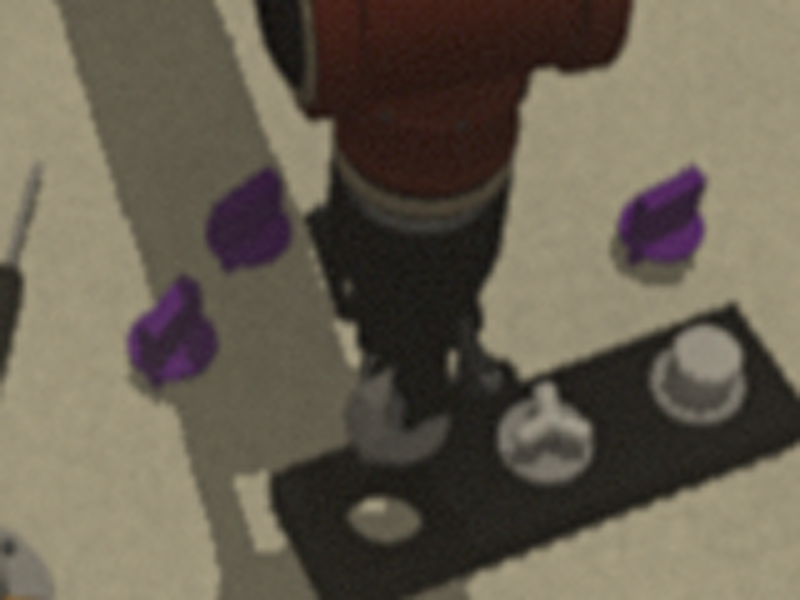

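The plug is held and its rack hole is empty (hole at (385,520), flange at (395,430)). I'll carry it to the port.

Emit:
jog_arm:
  deltas:
    - [0,0,0,-1,-0.4,0,0]
    - [0,0,0,-2,-0.8,0,0]
    - [0,0,0,-2.7,-1.1,0,0]
    - [0,0,0,-2.7,-1.15,0,0]
    - [0,0,0,-2.7,-1.15,0,0]
    - [0,0,0,-2.7,-1.15,0,0]
    - [0,0,0,-2.7,-1.15,0,0]
    - [0,0,0,-2.6,-1.1,0,0]
    - [0,0,0,-2,-0.8,0,0]
    - [0,0,0,-0.9,-0.4,0,0]
    - [0,0,-0.05,0,0,0,0]
    - [0,0,-0.08,0,0,0,0]

```text
t: 6.0
tool_pos: [0.5669, -0.1839, 0.1454]
tool_rot: [-1.651, -2.671, -0.0]
contact_force: [-0.2, 0.6, -1.5]
opening: 0.0133
```

Emit:
jog_arm:
  deltas:
    - [0,0,-0.1,0,0,0,0]
    - [0,0,-0.1,0,0,0,0]
    - [0,0,-0.1,0,0,0,0]
    - [0,0,-0.1,0,0,0,0]
    - [0,0,-0.1,0,0,0,0]
    - [0,0,-0.1,0,0,0,0]
    - [0,0,-0.055,0,0,0,0]
    - [0,0,0,0,0,0,0]
    - [0,0,0,0,0,0,0]

```text
t: 6.75
tool_pos: [0.5673, -0.1828, 0.1457]
tool_rot: [-0.708, -3.06, -0.001]
contact_force: [-0.3, 0.4, -2.1]
opening: 0.0129
```

```bash
python3 d.py .5685 -.1833 .11 154
python3 - <<'E'
from m import *
T={n:grab(n) for n in('top','scene')}
for n in T:
    im,d=T[n]; Q=cloud(n,d)
    m=(np.hypot(Q[...,0]-.568,Q[...,1]+.183)<.036)&(abs(Q[...,2]-.117)<.0035)&(im.max(2)>60); q=Q[m]
    if len(q)>5: print(n,len(q),(q.mean(0)*1e3).round(1),cv2.minEnclosingCircle((q[:,:2]*1000).astype(np.float32)))
    u,v=proj(n,[.568,-.183,.1])[0].astype(int)
    c=cv2.resize(im[v-40:v+40,u-26:u+27][...,::-1],(398,600),interpolation=cv2.INTER_CUBIC)
    T[n]=c
cv2.imwrite('pics/s3.png',np.hstack(list(T.values())))
E
```

```text
t 6.75 q [-0.437  0.075  1.775  0.     1.293 -1.552] p [ 0.5673 -0.1828  0.1457] yaw 153.93 tilt [-0.0011  0.0006] F [-0.3  0.4 -2.1] M [-0.03  0.06 -0.01] open 0.0129
shift cm [-0.14  0.01  3.57] rotvec [ 0.0001 -0.0012 -0.0012]
top 16 [ 552.8 -197.8  115.8] ((553.0963745117188, -196.6750946044922), 6.449281692504883)
scene 135 [ 577.4 -181.3  116.7] ((567.0604858398438, -182.78025817871094), 25.87265968322754)
```

View pics/s3.png

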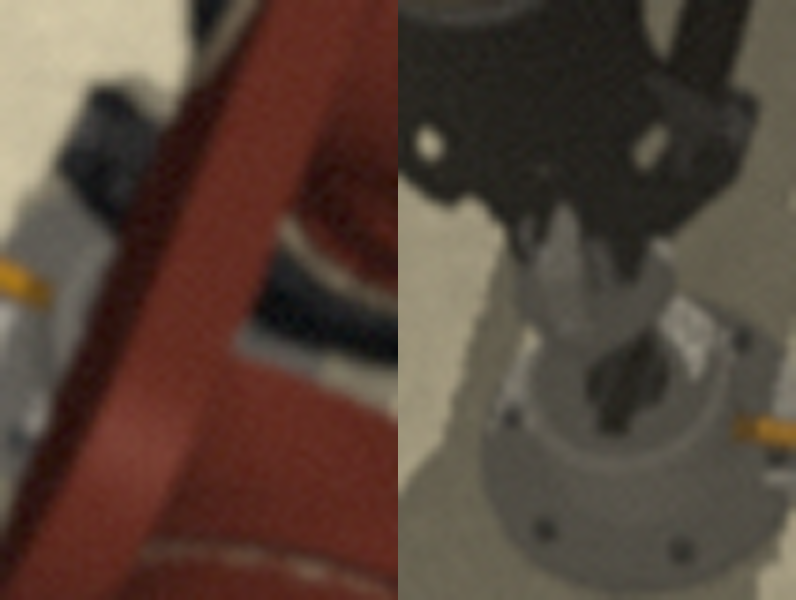

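The scene view has the flange centred over the port, with the keyhole below at (625,380). The fitted flange centre (567.1, −182.8) agrees with the rim's (567.2, −182.7). Going down.

Emit:
jog_arm:
  deltas:
    - [0,0,0,-0.05,0,0.5,0]
    - [0,0,0,0,0,1,0]
    - [0,0,0,0,0,1,0]
    - [0,0,0,0,0,0.8,0]
    - [0,0,0,0,0,0.5,0]
    - [0,0,0,0,0,0.2,0]
    - [0,0,0,0,0,0.2,0]
    - [0,0,0,0,0,0.2,0]
    - [0,0,0,0,0,0,0]
    - [0,0,0,0,0,0,0]

```text
t: 7.68
tool_pos: [0.5683, -0.1835, 0.1027]
tool_rot: [0.707, 3.06, -0.0]
contact_force: [0.0, -1.3, -1.2]
opening: 0.0131
```

```bash
python3 d.py .5677 -.183 .088 154
```

```text
t 7.6833 q [-0.437  0.125  1.799 -0.     1.217 -1.554] p [ 0.5683 -0.1835  0.1027] yaw 154.0 tilt [ 0.0006 -0.0003] F [ 0.  -1.3 -1.2] M [ 0.05 -0.01 -0.02] open 0.0131
shift cm [0.08 0.01 1.46] rotvec [-0.      0.0006 -0.    ]
```

Emit:
jog_arm:
  deltas:
    - [0,0,0,0,0,0.3,0]
    - [0,0,0,0,0,0.3,0]
    - [0,0,0,0,0,0.2,0]
    - [0,0,0,0,0,0.2,0]
    - [0,0,0,0,0,0,0]
    - [0,0,0,0,0,0,0]
  grip_force: 100

```text
t: 8.18
tool_pos: [0.5688, -0.1837, 0.0937]
tool_rot: [0.706, 3.06, -0.001]
contact_force: [-1.0, 1.2, 5.7]
opening: 0.0122
```

```bash
python3 d.py .5677 -.183 .088 154
```

```text
t 8.1833 q [-0.437  0.137  1.802 -0.     1.2   -1.554] p [ 0.5688 -0.1837  0.0937] yaw 154.0 tilt [ 0.0013 -0.0007] F [-1.   1.2  5.7] M [0.14 0.37 0.04] open 0.0122
shift cm [0.13 0.01 0.57] rotvec [-0.      0.0015  0.0001]
```

Emit:
jog_arm:
  deltas:
    - [0,0,0,0,0,0.2,0]
    - [0,0,0,0,0,0.2,0]
    - [0,0,0,0,0,0.1,0]
    - [0,0,0,0,0,0.1,0]
    - [0,0,0,0,0,0,0]
    - [0,0,0,0,0,0,0]

```text
t: 8.68
tool_pos: [0.5688, -0.1837, 0.0883]
tool_rot: [0.706, 3.06, -0.001]
contact_force: [-2.3, 0.7, 8.4]
opening: 0.0121
```

```bash
python3 d.py .5677 -.183 .088 154
```

```text
t 8.6833 q [-0.437  0.144  1.805 -0.     1.191 -1.554] p [ 0.5688 -0.1837  0.0883] yaw 154.01 tilt [ 0.0012 -0.0006] F [-2.3  0.7  8.4] M [ 0.28  0.6  -0.01] open 0.0121
shift cm [0.13 0.01 0.03] rotvec [-0.0001  0.0013  0.0001]
```

Emit:
jog_arm:
  deltas:
    - [0,0,0,0,0,0.08,0]
    - [0,0,0,0,0,0.07,0]
    - [0,0,0,0,0,0,0]
    - [0,0,0,0,0,0,0]

```text
t: 9.02
tool_pos: [0.569, -0.1837, 0.088]
tool_rot: [0.706, 3.06, -0.001]
contact_force: [-5.8, 2.2, 14.5]
opening: 0.0126
```

Emit:
jog_arm:
  deltas:
    - [0,0,0,0,0,0.05,0]
    - [0,0,0,0,0,0,0]
    - [0,0,0,0,0,0,0]

```text
t: 9.27
tool_pos: [0.569, -0.1838, 0.088]
tool_rot: [0.706, 3.06, -0.001]
contact_force: [-6.2, 2.1, 15.8]
opening: 0.0127
```

At the stop (z = 0.088, force rising). Easing off slightly and turning clockwise.

Emit:
jog_arm:
  deltas:
    - [0,0,0,0.1,0,-0.1,0]
    - [0,0,0.06,0,0,0,0]
    - [0,0,0.1,0,0,0,0]
    - [0,0,0.1,0,0,0,0]
    - [0,0,0.1,0,0,0,0]
    - [0,0,0.1,0,0,0,0]
    - [0,0,0,0,0,0,0]

```text
t: 9.85
tool_pos: [0.5689, -0.1838, 0.0881]
tool_rot: [1.388, 2.813, -0.0]
contact_force: [-2.0, 0.8, 9.5]
opening: 0.0123
```

```bash
python3 d.py .568 -.183 .088 68
```

```text
t 9.85 q [-0.437  0.143  1.806 -0.     1.188 -1.091] p [ 0.5689 -0.1838  0.0881] yaw 127.47 tilt [ 0.0038 -0.0021] F [-2.   0.8  9.5] M [0.08 0.26 0.07] open 0.0123
shift cm [ 0.12 -0.02  0.01] rotvec [0.0037 0.0027 1.0379]
```

Emit:
jog_arm:
  deltas:
    - [0,0,0.1,0,0,0,0]
    - [0,0,0.1,0,0,0,0]
    - [0,0,0.1,0,0,0,0]
    - [0,0,0.1,0,0,0,0]
    - [0,0,0.1,0,0,0,0]
    - [0,0,0.1,0,0,0,0]
    - [0,0,0.1,0,0,0,0]
    - [0,0,0.1,0,0,0,0]
    - [0,0,0.1,0,0,0,0]
    - [0,0,0,0,0,0,0]
    - [0,0,0,0,0,0,0]

```text
t: 10.77
tool_pos: [0.5681, -0.1839, 0.088]
tool_rot: [2.472, 1.935, -0.001]
contact_force: [-4.1, -0.0, 10.1]
opening: 0.0124
```

```bash
python3 d.py .568 -.183 .088 68
```

```text
t 10.7667 q [-0.437  0.143  1.807 -0.002  1.19  -0.194] p [ 0.5681 -0.1839  0.088 ] yaw 76.11 tilt [ 0.0014 -0.0023] F [-4.1 -0.  10.1] M [-0.03  0.82  0.18] open 0.0124
shift cm [ 0.09 -0.03  0.  ] rotvec [0.002  0.0018 0.1415]
```

Emit:
jog_arm:
  deltas:
    - [0,0,0.06,0,0,0,0]
    - [0,0,0.06,0,0,0,0]
    - [0,0,0.05,0,0,0,0]
    - [0,0,0,0,0,0,0]
    - [0,0,0,0,0,0,0]

```text
t: 11.18
tool_pos: [0.5679, -0.1839, 0.088]
tool_rot: [2.627, 1.719, -0.001]
contact_force: [-5.4, 0.3, 11.9]
opening: 0.0122
```

```bash
python3 d.py .568 -.183 .088 62
```

```text
t 11.1833 q [-0.437  0.143  1.807 -0.002  1.19  -0.024] p [ 0.5679 -0.1839  0.088 ] yaw 66.38 tilt [ 0.0007 -0.0021] F [-5.4  0.3 11.9] M [0.02 0.98 0.16] open 0.0122
shift cm [ 0.08 -0.02  0.  ] rotvec [0.0016 0.0016 0.0764]
```

Emit:
jog_arm:
  deltas:
    - [0,0,0.04,0,0,0,0]
    - [0,0,0.04,0,0,0,0]
    - [0,0,0,0,0,0,0]
    - [0,0,0,0,0,0,0]

```text
t: 11.52
tool_pos: [0.5678, -0.1838, 0.088]
tool_rot: [2.694, 1.612, -0.001]
contact_force: [-5.5, -0.1, 12.0]
opening: 0.0119
```

```bash
python3 d.py .568 -.183 .088 60
```

```text
t 11.5167 q [-0.437  0.143  1.807 -0.002  1.191  0.056] p [ 0.5678 -0.1838  0.088 ] yaw 61.79 tilt [ 0.0005 -0.002 ] F [-5.5 -0.1 12. ] M [0.09 1.05 0.19] open 0.0119
shift cm [ 0.08 -0.02 -0.  ] rotvec [0.0014 0.0015 0.0313]
```

Emit:
jog_arm:
  deltas:
    - [0,0,0.03,0,0,0,0]
    - [0,0,0.03,0,0,0,0]
    - [0,0,0,0,0,0,0]
    - [0,0,0,0,0,0,0]

```text
t: 11.85
tool_pos: [0.5677, -0.1838, 0.088]
tool_rot: [2.741, 1.531, -0.001]
contact_force: [-5.5, -0.1, 11.4]
opening: 0.0126
```

```bash
python3 d.py .568 -.183 .088 60
python3 - <<'E'
from m import *
im,d=grab('scene'); u,v=proj('scene',[.568,-.183,.06])[0].astype(int)
cv2.imwrite('pics/s4.png',cv2.resize(im[v-40:v+35,u-50:u+50][...,::-1],(800,600),interpolation=cv2.INTER_CUBIC))
E
```

```text
t 11.85 q [-0.437  0.143  1.807 -0.002  1.191  0.116] p [ 0.5677 -0.1838  0.088 ] yaw 58.36 tilt [ 0.0003 -0.0019] F [-5.5 -0.1 11.4] M [0.02 1.06 0.12] open 0.0126
shift cm [ 0.08 -0.02  0.  ] rotvec [ 0.0013  0.0015 -0.0286]
```

View pics/s4.png

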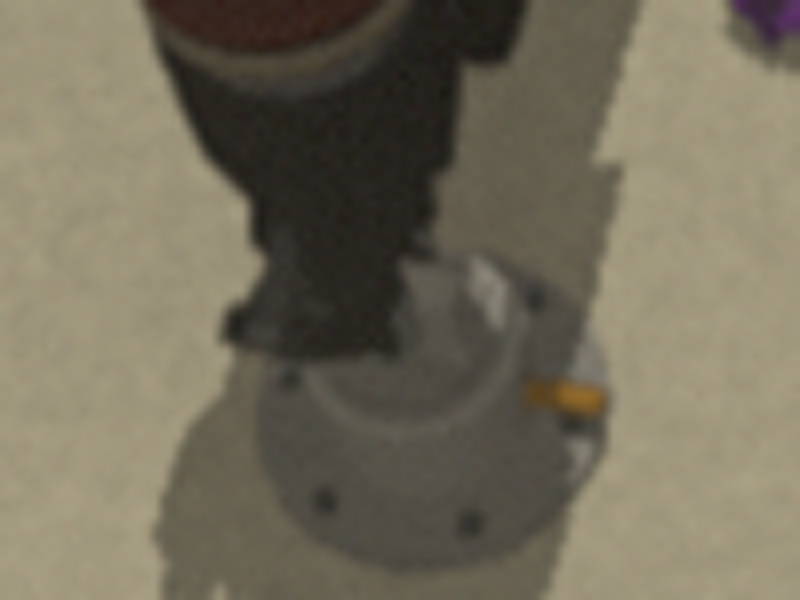

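Emit:
jog_arm:
  deltas:
    - [0,0,0.03,0,0,0,0]
    - [0,0,0.02,0,0,0,0]
    - [0,0,0,0,0,0,0]
    - [0,0,0,0,0,0,0]

```text
t: 12.23
tool_pos: [0.5677, -0.1837, 0.088]
tool_rot: [2.779, 1.462, -0.001]
contact_force: [-5.8, 0.5, 11.5]
opening: 0.0123
```

```bash
python3 d.py .568 -.183 .088 60;  python3 - <<'E'
from m import *
L=[]
for i in range(10):
    vision.get_image('scene'); o=ctrl.get_obs(); L.append(np.r_[o['wrist_torque'],o['contact_force']])
print(np.mean(L,0).round(3),np.std(L,0).round(3))
E
```

```text
t 12.2333 q [-0.437  0.143  1.807 -0.002  1.191  0.166] p [ 0.5677 -0.1837  0.088 ] yaw 55.52 tilt [ 0.0003 -0.0018] F [-5.8  0.5 11.5] M [0.1  1.06 0.23] open 0.0123
shift cm [ 0.07 -0.02  0.  ] rotvec [ 0.0012  0.0014 -0.0783]
[ 0.132  1.088  0.259 -5.385  0.231 11.656] [0.033 0.036 0.036 0.593 0.649 0.721]
```

Emit:
jog_arm:
  deltas:
    - [0,0,0.03,0,0,0,0]
    - [0,0,0.01,0,0,0,0]
    - [0,0,0,0,0,0,0]
    - [0,0,0,0,0,0,0]

```text
t: 13.07
tool_pos: [0.5677, -0.1837, 0.088]
tool_rot: [2.807, 1.407, -0.001]
contact_force: [-4.6, -0.2, 11.9]
opening: 0.0123
```

```bash
python3 d.py .568 -.183 .088 60;  python3 - <<'E'
from m import *
L=[]
for i in range(10):
    vision.get_image('scene'); o=ctrl.get_obs(); L.append(np.r_[o['wrist_torque'],o['contact_force']])
print(np.mean(L,0).round(3),np.std(L,0).round(3))
E
```

```text
t 13.0667 q [-0.437  0.143  1.807 -0.002  1.191  0.205] p [ 0.5677 -0.1837  0.088 ] yaw 53.26 tilt [ 0.0001 -0.0019] F [-4.6 -0.2 11.9] M [0.11 1.11 0.46] open 0.0123
shift cm [ 0.08 -0.02  0.  ] rotvec [ 0.0011  0.0016 -0.1177]
[ 0.135  1.102  0.439 -5.242  0.257 11.722] [0.015 0.027 0.024 0.329 0.361 0.574]
```

Torque jumped to 0.44 Nm, so the turn is at its stop. I'll check the flange height, then hand in.

Run:
```python
from m import *
im,d=grab('scene'); Q=cloud('scene',d); r=np.hypot(Q[...,0]-.5675,Q[...,1]+.183)
for lo,hi in((0,.024),(.029,.034)):
    z=Q[(r>lo)&(r<hi)&(Q[...,2]>.045)&(Q[...,2]<.066)][:,2]; print(len(z),np.median(z))
o=ctrl.get_obs();print(o['t'],o['tool_pos'],o['contact_force'],o['opening'])
print(ctrl.finish_job())
```

```text
84 0.05926892662326835
93 0.052833732655889844
13.6167 [ 0.56765931 -0.18371811  0.08800187] [-4.78608157  0.43811942 12.64096169] 0.012499386926974094
the job is handed in; nothing more can be done
None
```

The bar-handled plug is in the test port, pushed down to its stop and turned clockwise to the turn stop. I handed the job in at 13.6 s, still gripping it with 100 N. No verdict came back.

- **Push:** the tool stopped sinking at z = 0.088 m while the force kept rising. At the end the net upward force was about 12–13 N, or roughly 13–14 N with the plug's weight, against 11 N for the spring at its stop. The flange top read 6.4 mm above the rim, which agrees with the expected 6.5 mm (1.5 mm gap plus the 5 mm flange).
- **Turn:** the tool turned about 1.76 rad. The torque held near the spring's level, then rose from 0.26 to 0.44 Nm over the last 0.04 rad, which I took as the stop. I had expected the stop at about 1.65 rad (1.5 plus the play). The extra 0.1 rad or so is probably arm and grip give plus error in the measured slot angle.
- **Side load:** about 5 N sideways and about 1.1 Nm of bending moment at the wrist remained.
- **Other things:** I moved nothing else. I did not take a final picture of the other plugs and bench items.

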